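Shift a bench pipe threader into low gear

ROBOT

A 6-joint arm with a two-finger parallel gripper is mounted at the origin on the work surface. World frame = base frame: x ahead of the robot, y to its left, z up, the work surface at z = 0. Lengths are in m, angles in rad, forces in N, time in s.
With the tool pointing down it reaches from about 0.3 to 0.875 m from the base axis. Payload 6.4 kg.
Tool frame: the origin (TCP) lies between the finger pads; the fingertips stand 19 mm ahead of it and the grasp point (between the pads) is the TCP; z points along the fingers, y is the direction in which the jaws open and shut (so a half turn about z gives the same grasp; the last joint's range is limited). The gripper opens to 85 mm and grips with 20 to 120 N. Pads are 22 mm wide; open, the fingers measure 114 mm over their backs; the gripper's body (76 mm by 85 mm) begins 54 mm behind the grasp point. The pads swing forward as they close: fully open they stand 13 mm farther back than shut.
Start: joints at [-1.384, 0.181, 1.607, -0, 1.354, -0.206], TCP at [0.22, -0.531, 0.218] pointing down, gripper open.
Joint ranges: [-2.99, 2.99], [-0.89, 2.07], [0.3, 2.58], [-1.14, 4.28], [0, 2.63], [-3.12, 3.12]. Speed limits (rad/s): [2.57, 2.57, 3.01, 3.14, 3.14, 3.14].

INTERFACE

Orientations are given as a unit quaternion [w, x, y, z].
In Python, from bench import * gives the robot as it stands.
- The arm moves only by the tool apply_moves, never from a script. Its argument "moves" is a list that holds one entry, the list of rows, each a list of 7 numbers: the shift along the tool's x, y, z in cm, then the turn, a rotation vector about the tool's x, y, z in rad, then the opening, from 0 (shut) to 1 (fully open). A call has 1 to 8 rows; each row is the pose to reach, as a shift and turn from the pose commanded when the call began, along the tool's axes at that moment; what a row does not reach only later rows make up. A row lasts 1/10 s, in which the tool goes at most 50 mm and 8.59 degrees, less where a joint would pass 70% of its speed; a pose out of reach is approached as far as the arm can. A call with a gripper value outside its range is refused whole. The fingers move at their own pace and stop on an object; the grip force is fixed at half the most. Time passes only in rows, so rows that repeat a pose let the fingers close. It gives the time, the measured TCP pose, the force and the opening at its end, in the units of the state.
- get_obs(): the state, without advancing time (a new reading comes with each control period).
- camera(name): name is "side" or "top"; returns the picture (480x640x3 uint8, red, green, blue); there is no depth.
- get_calibration(name): a dict with "vertical_fov" (degrees; the focal length in pixels is half the picture's height over the tangent of half this angle, whatever the lens; pixels are square), "cx", "cy" (the principal point, pixels), "R" (3x3) and "t" (3): a world point X has camera coordinates R X + t. Camera axes: x right, y down, z forward; pixel columns grow to the right and rows downward; lengths in m; the calibration is good to about 2 mm. A picture is of the moment at which its call begins. get_calibration takes no time and is no camera call.
- hand_in(): hands the job in, once; it reports no verdict.
The state is a dict: "time_s": time; "q": joint angles; "dq": joint speeds; "joint_efforts": joint torques, N m; "eef_pos": TCP position; "eef_rot": TCP orientation; "wrist_force": force on the tool from outside, world axes, zero at the start; "torque": the same for the moment, N m; "opening": opening from 0.0 (shut) to 1.0 (fully open).
Only numpy, scipy, OpenCV 4.12 (cv2) and the standard library are available. Lean on these libraries where they do the work, as an engineer would, in place of code of your own. Each camera call takes 0.05 s, during which the arm holds its last target. There are 200 camera calls.

TASK

The pipe threader on the bench was left in its high-range gear lane and the next pipe is a big one, so put it into low gear. With the fingertips, push the gear lever along its H-gate: to neutral, across into the lane on the chuck side, then away from the robot until it is fully home in the far slot of that lane, and let go of it there. Only push the lever, gently: do not grip or force it, and leave the pipe fittings and the tile piece beside the machine where they are.

Things in the scene. Friction and masses are not known exactly. Their poses are not given: they have to be found in the camera images.
- threader: Grey bench pipe threader, fixed. Origin on the bench right under the gear gate's centre; z up, x across the machine away from the robot, y along it towards its motor (headstock, chuck, carriage towards -y). Gearbox housing under the gate: x -110 to 140, y -110 to 105 mm, 144 mm high; on it the steel gate plate, 110 (x) by 91 (y), top 152 mm above the bench; motor beyond y 105, 165 high.
- headstock (a point): Top edge of the headstock at its corner nearest the gate and the robot, 175 mm above the bench. The headstock and the 164 mm chuck wheel beyond it lie on the -y side: that side's lane is the chuck-side lane. In the machine's frame the headstock starts at y -110 mm, x 0 to 230, its round top 260 mm high at x 140; at x 140 a 100 mm rear chuck (to y -75) and a pipe end (to y -30, 192 high) stick out of it.
- gate_centre (a point): Centre of the H-shaped slot, on the gate plate's top. Two lanes along the machine's x (at y +16 and -16 mm) are joined by the cross channel (neutral) along y at x = 0, 17 mm wide. Lanes are 14.5 mm wide, 69 mm long; the tongues between them, 16 mm wide with rounded tips, are solid: the lever can change lanes only in neutral.
- low_slot (a point): The low-gear slot: where the lever's shaft passes the top of the gate plate when home in the chuck-side lane (-y), at its far end (+x).
- gear_lever: The gear lever: steel shaft 12 mm thick with a black ball knob 40 mm across on top (20 mm wide collar right below). It tilts about a ball pivot, this body's origin, 56 mm above the bench under the gate's centre, and cannot be lifted. z runs up the shaft. It stays wherever it is left; 2.5 to 4.5 N at the knob move it; at the slot ends it meets firm, slightly springy stops.
- knob (a point): Centre of the ball knob, 190 mm up the lever from its pivot (246 mm above the bench when upright). Its place in the machine's frame: x = 190 sin(engage), y = -190 cos(engage) sin(select), in mm.
- shift_select (a joint): Tilt of the lever across the lanes (rad): 0 midway, + towards the chuck (machine -y); -0.18 is the wall of the motor-side lane, +0.18 of the chuck-side lane. In a lane it is beyond 0.155 either way. The lever starts in the motor-side lane, anywhere along it.
- shift_engage (a joint): Tilt of the lever along the lanes (rad): 0 neutral, + away from the robot (machine +x); -0.30 fully home in a near slot, +0.30 fully home in a far slot. The lever can cross between lanes within about 0.025 of 0.
- pipe_nipple: Bystander: steel pipe piece 33 mm across, 90 mm tall, standing on the bench; origin at the centre of its underside.
- coupling: Bystander: dark iron pipe coupling, ring 44 mm across, 46 mm tall; origin at the centre of its underside.
- elbow: Bystander: dark iron pipe elbow, about 65 mm tall, one mouth down, the other level; origin at the centre of its lower mouth.
- tile_offcut: Bystander: piece of marble tile 75 by 150 by 10 mm lying flat; origin at the centre of its underside.

How it is judged:
On the way, in this order (a step that is already met when the one before it is completed fails the run):
1. the lever has crossed in neutral into the chuck-side lane (value of joint shift_select above 0.12 rad and value of joint shift_engage between -0.12 and 0.12 rad).
2. the lever is home in the far slot of the chuck-side lane (value of joint shift_engage above 0.27 rad and value of joint shift_select above 0.13 rad and x of knob in the frame of threader above 0.046 m and y of knob in the frame of threader below -0.022 m), for 0.2 s.
At the end, for the whole second after the job is handed in: The gear lever rests in the chuck-side lane (select over 0.13 rad) and fully home at its far end (engage over 0.27 rad, within about 6 mm of the stop at the knob), and the bystanders lie within 15 mm of where they were (all of step 2 and velocity of joint shift_engage between -0.05 and 0.05 rad/s and linear speed of each of pipe_nipple, coupling, elbow, tile_offcut below 0.02 m/s and distance of each of pipe_nipple, coupling, elbow, tile_offcut from where it was at the start of the episode below 0.015 m); the robot touches nothing.
It fails at once if the lever was gripped or forced: over 35 N between the fingers and the lever (contact force between the fingers and gear_lever above 35 N).
It fails at once if a bystander was moved by more than 15 mm (distance of any of pipe_nipple, coupling, elbow, tile_offcut from where it was at the start of the episode above 0.015 m).
It also fails if it takes over 58 s, if anything falls off the work surface, if the arm or the gripper's body presses on something with over 40 N, if the wrist force passes 120 N, or if a joint passes its speed limit or range.

## Working session

There is one attempt and no reset: what is moved stays moved. The work goes in short steps, Python scripts to look and compute and a tool call to move; the robot and the scene stay as the last step left them, time stands still between calls to the robot, and variables do not carry over. Pictures are saved under pics/ and viewed, about 8 in all and at most 12, crops included, and the job is handed in when it is done.

Besides the shell and the picture viewer there is one more tool, called by a JSON object that holds its "api" and its "payload". apply_moves: Moves the arm, as the interface text tells. Its arguments: {"type":"object","properties":{"moves":{"type":"array","items":{"type":"array","items":{"type":"array","items":{"type":"number"}}}}},"required":["moves"]}

```bash
mkdir -p pics
python3 - <<'E'
from bench import *
import cv2
o=get_obs(); print(o)
for n in("side","top"):
    cv2.imwrite(f"pics/{n}0.png",cv2.cvtColor(camera(n),cv2.COLOR_RGB2BGR)); print(n,get_calibration(n))
E
```

```text
{'time_s': 0.0, 'q': array([-1.38428128e+00,  1.81549630e-01,  1.60801767e+00,  3.16485923e-05,
        1.35376669e+00, -2.06286646e-01]), 'dq': array([-0.00066349, -0.00087119, -0.001602  ,  0.00030551, -0.00157095,
        0.00098117]), 'joint_efforts': array([-7.34512723e-04, -4.44874978e+01, -3.51339376e+01, -2.85019742e-04,
        9.26261331e-03,  2.67845616e-05]), 'eef_pos': array([ 0.22002274, -0.53062375,  0.21697466]), 'eef_rot': array([-8.70473815e-04,  9.80775565e-01,  1.95137214e-01,  2.40564710e-05]), 'wrist_force': array([-0.33807214, -0.34254227,  0.20912889]), 'torque': array([-0.04568026, -0.01922388,  0.01641144]), 'opening': 1.005511116245559}
side {'vertical_fov': 46.14412853389903, 'cx': 323.13488240048315, 'cy': 238.5821352403284, 'R': array([[-0.99569001, -0.09015823,  0.02174637],
       [-0.06303571,  0.48588705, -0.87174553],
       [ 0.06802876, -0.86935911, -0.48947606]]), 't': array([0.48345907, 0.07704036, 1.23808585])}
top {'vertical_fov': 52.78540954766589, 'cx': 319.36877883756404, 'cy': 248.41438998670253, 'R': array([[ 0.00550133, -0.9999528 ,  0.00800856],
       [-0.99232241, -0.00644854, -0.12350975],
       [ 0.12355556, -0.0072676 , -0.99231104]]), 't': array([0.19100095, 0.51323606, 0.86895316])}
```

View pics/side0.png

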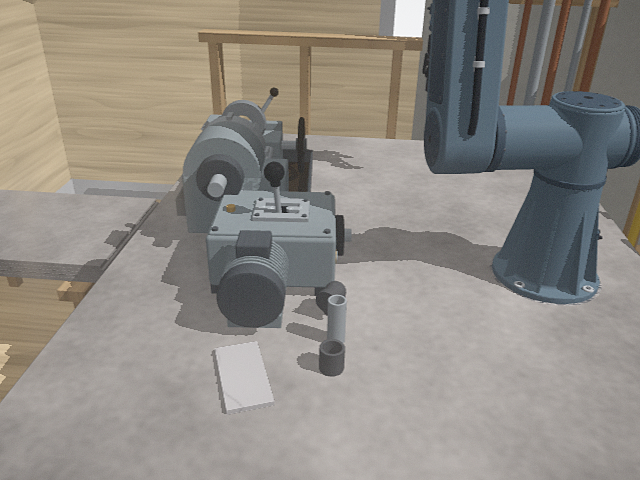

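View pics/top0.png

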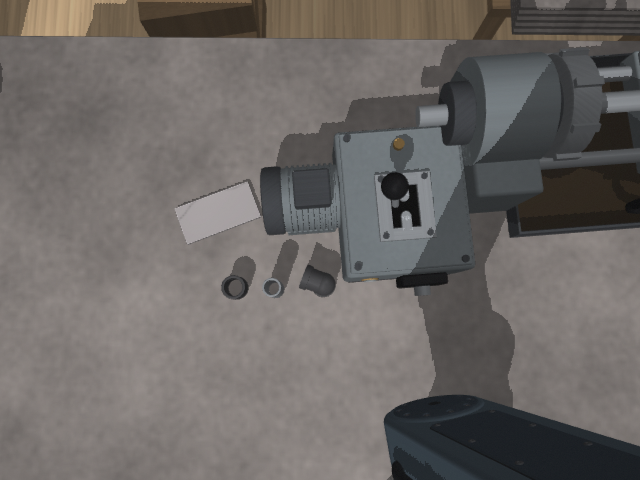

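Side view: the robot is on the right and the lever knob is near (275,172). Top view: the gate plate spans about (376–434, 170–240), the knob is near (395,186) on the motor side (left), and the chuck is to the right. The bystanders lie at the left. Next I measure.

```bash
cat > h.py <<'E'
from bench import *
import cv2, numpy as np
from scipy.spatial.transform import Rotation as Ro
def ray(n,p):
    c=get_calibration(n); f=240/np.tan(np.radians(c["vertical_fov"]/2))
    d=c["R"].T@np.array([(p[0]-c["cx"])/f,(p[1]-c["cy"])/f,1]); return -c["R"].T@c["t"],d/np.linalg.norm(d)
def plane(n,p,z):
    o,d=ray(n,p); return o+d*(z-o[2])/d[2]
def tri(ps,pt):
    (a,u),(b,v)=ray("side",ps),ray("top",pt)
    s,t=np.linalg.lstsq(np.c_[u,-v],b-a,rcond=None)[0]
    return (a+s*u+b+t*v)/2, np.linalg.norm(a+s*u-b-t*v)
def proj(n,X):
    c=get_calibration(n); f=240/np.tan(np.radians(c["vertical_fov"]/2))
    x=c["R"]@X+c["t"]; return np.array([c["cx"]+f*x[0]/x[2],c["cy"]+f*x[1]/x[2]])
def crop(n,im,x,y,w,h,k,fn): cv2.imwrite(fn,cv2.resize(cv2.cvtColor(im,cv2.COLOR_RGB2BGR)[y:y+h,x:x+w],None,fx=k,fy=k,interpolation=cv2.INTER_CUBIC))
E
python3 - <<'E'
from h import *
t=cv2.cvtColor(cv2.imread("pics/top0.png"),4);s=cv2.cvtColor(cv2.imread("pics/side0.png"),4)
a=cv2.resize(t[120:290,330:480],None,fx=3,fy=3,interpolation=2); b=cv2.resize(s[150:230,200:350],None,fx=2.3,fy=2.3,interpolation=2)
H=max(a.shape[0],b.shape[0]); pad=lambda i:cv2.copyMakeBorder(i,0,H-i.shape[0],0,0,0)
cv2.imwrite("pics/c1.png",cv2.cvtColor(np.hstack([pad(a),pad(b)]),4))
for n,im,(x,y,w,h) in(("top",t,(370,160,50,50)),("side",s,(255,155,40,30))):
    m=(im[y:y+h,x:x+w].max(2)<62).astype(np.uint8)
    m=cv2.morphologyEx(m,cv2.MORPH_OPEN,cv2.getStructuringElement(2,(9,9)))
    k,l,st,ce=cv2.connectedComponentsWithStats(m); print(n,[(st[i],ce[i]+[x,y]) for i in range(1,k)])
E
```

```text
top [(array([ 11,  12,  28,  28, 599], dtype=int32), array([394.32888147, 185.51585977])), (array([ 27,  33,  22,  17, 237], dtype=int32), array([409.59915612, 203.1814346 ]))]
side [(array([ 11,  16,  16,  14, 169], dtype=int32), array([273.61538462, 177.30769231]))]
```

View pics/c1.png

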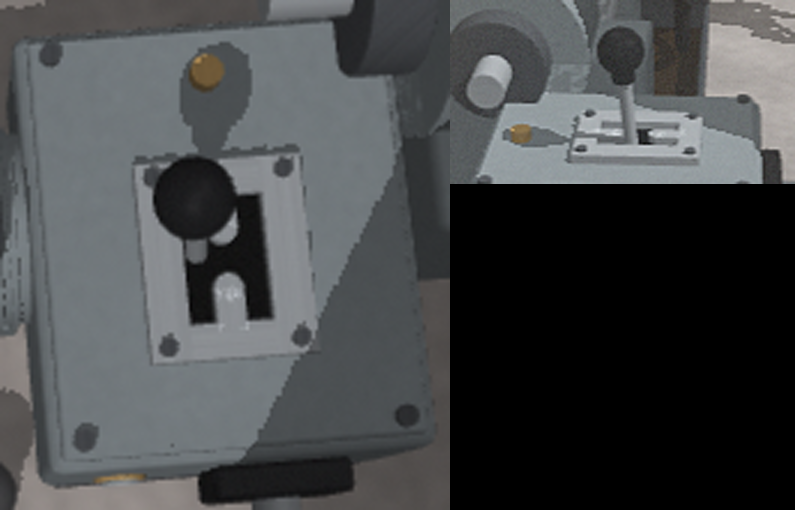

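The crop shows the plate corners at (134,158), (300,150), (318,352) and (152,364) in 3x crop pixels. The knob is at (195,199), and at about (274.3,171.7) in the side view.

```bash
cat >> h.py <<'E'
def knobpx(t,n,x,y,w,h,r):
    m=(t[y:y+h,x:x+w].max(2)<62).astype(np.uint8)
    m=cv2.morphologyEx(m,cv2.MORPH_OPEN,cv2.getStructuringElement(2,(r,r)))
    c,_=cv2.findContours(m,0,2); c=max(c,key=cv2.contourArea); (a,b),R=cv2.minEnclosingCircle(c); return (a+x,b+y),R
E
python3 - <<'E'
from h import *
g=lambda l:[(330+x/3-.33,120+y/3-.33) for x,y in l]
P=[plane("top",p,.152)[:2] for p in g([(134,158),(300,150),(318,352),(152,364)])]
S=[plane("top",p,.152)[:2] for p in g([(152,177),(283,167),(301,335),(169,346)])]
for Q in(P,S):
    tl,tr,br,bl=Q; c=np.mean(Q,0); ex=(tl+tr-bl-br)/2; ey=(tl+bl-tr-br)/2
    print(c,np.linalg.norm(ex),np.linalg.norm(ey),np.arctan2(ex[1],ex[0]),np.arctan2(-ey[0],ey[1]))
# housing corners top: screws tl tr br bl
H=[plane("top",p,.146)[:2] for p in g([(51,54),(407,415),(86,437)])];print(H)
K,e=tri((274.0,171.5),(394.6,186.0));print("knob",K,e)
c=np.mean(S,0); ex=(S[0]+S[1]-S[3]-S[2]); th=np.arctan2(ex[1],ex[0]); 
R=np.array([[np.cos(th),np.sin(th)],[-np.sin(th),np.cos(th)]]); k=R@(K[:2]-c); print(th,"knob in machine",k, "eng",np.arcsin(k[0]/.19))
for i in [(0.04),(-0.03)]: pass
s=cv2.cvtColor(cv2.imread("pics/side0.png"),4);t=cv2.cvtColor(cv2.imread("pics/top0.png"),4)
print(knobpx(t,"top",370,160,50,50,15),knobpx(s,"side",255,155,40,35,9))
E
```

```text
[0.56970828 0.05581079] 0.11315005602741764 0.09060186595195749 0.07028302573634107 0.06817642011362694
[0.56941225 0.05568225] 0.0935549924145393 0.07190231373052504 0.0854931373145478 0.08811294028372885
[array([0.68440439, 0.15035614]), array([ 0.48363957, -0.04183623]), array([0.47063038, 0.1318161 ])]
knob [0.57747304 0.08750006 0.24312884] 0.0005254231875803935
0.0854931373145478 knob in machine [0.01074824 0.0310133 ] eng 0.05659992254783309
((394.42452812194824, 185.3396224975586), 13.833792686462402) ((273.07594871520996, 178.01265907287598), 8.548154830932617)
```

{"api": "apply_moves", "payload": {"moves": [[[0,0,-5,0,0,0.14,0],[0,0,-10,0,0,0.27,0],[0,0,-14,0,0,0.313,0],[0,0,-14,0,0,0.313,0]]]}}

```text
time_s: 0.5
eef_pos: [0.2207, -0.5336, 0.3651]
eef_rot: [0.006, 0.999, 0.039, 0.001]
wrist_force: [-0.2, 0.2, 0.5]
opening: 0.326
```

{"api": "apply_moves", "payload": {"moves": [[[3,-3.9,0,0,0,0,0],[6,-7.8,0,0,0,0,0],[9,-11.7,0,0,0,0,0],[12,-15.6,0,0,0,0,0],[15,-19.5,0,0,0,0,0],[18,-23.4,0,0,0,0,0],[21,-27.3,0,0,0,0,0],[24,-31.2,0,0,0,0,0]]]}}

```text
time_s: 1.3
eef_pos: [0.4349, -0.199, 0.3569]
eef_rot: [-0.0, 0.999, 0.04, -0.0]
wrist_force: [0.5, -0.4, -0.3]
opening: -0.0
```

{"api": "apply_moves", "payload": {"moves": [[[3,-4,0,0,0,0,0],[6,-8,0,0,0,0,0],[9,-12,0,0,0,0,0],[12,-16,0,0,0,0,0],[15,-20,0,0,0,0,0],[18,-24,0,0,0,0,0],[21,-27.8,0,0,0,0,0],[21,-27.8,0,0,0,0,0]]]}}

```text
time_s: 2.1
eef_pos: [0.6226, 0.0979, 0.3547]
eef_rot: [-0.001, 0.999, 0.043, -0.002]
wrist_force: [0.4, -0.9, 0.6]
opening: -0.002
```

```bash
cat >> h.py <<'E'
C=np.array([.5696,.0557]); TH=.08
def mach(X):
    c,s=np.cos(TH),np.sin(TH); d=np.array(X[:2])-C; return np.array([c*d[0]+s*d[1],-s*d[0]+c*d[1],X[2]])*1000
def st():
    o=get_obs(); R=Ro.from_quat(np.roll(o["eef_rot"],-1)).as_matrix()
    print("t",o["time_s"],"TCP mach mm",mach(o["eef_pos"]).round(1),"toolx yaw",np.arctan2(R[1,0],R[0,0]).round(4),"z",R[:,2].round(3),"F",o["wrist_force"].round(2),"op",o["opening"])
E
python3 -c "
from h import *
st()"
```

```text
t 2.1 TCP mach mm [ 56.2  37.8 354.7] toolx yaw 0.0858 z [-0.004  0.002 -1.   ] F [ 0.41 -0.87  0.58] op -0.002279398698140124
```

{"api": "apply_moves", "payload": {"moves": [[[0,0.6,4,0,0,0,0],[0,0.6,8,0,0,0,0],[0,0.6,10,0,0,0,0],[0,0.6,11.4,0,0,0,0],[0,0.6,11.4,0,0,0,0],[0,0.6,11.4,0,0,0,0]]]}}

```text
time_s: 2.7
eef_pos: [0.6225, 0.0865, 0.2448]
eef_rot: [0.0, 0.999, 0.04, 0.001]
wrist_force: [0.9, 0.4, 0.1]
opening: 0.002
```

```bash
cat >> h.py <<'E'
def look(fn):
    s=camera("side");t=camera("top");st()
    a=cv2.resize(t[120:290,330:480],None,fx=2.4,fy=2.4,interpolation=2); b=cv2.resize(s[90:230,200:340],None,fx=3,fy=3,interpolation=2)
    H=max(a.shape[0],b.shape[0]); pad=lambda i:cv2.copyMakeBorder(i,0,H-i.shape[0],0,0,0)
    cv2.imwrite(fn,cv2.cvtColor(np.hstack([pad(a),pad(b)]),4))
E
python3 -c "
from h import *
look('pics/c2.png')"
```

```text
t 2.8 TCP mach mm [ 55.8  26.5 245.9] toolx yaw 0.0797 z [ 0.003 -0.    -1.   ] F [ 1.26  0.05 -0.36] op -0.0009177736743059105
```

View pics/c2.png

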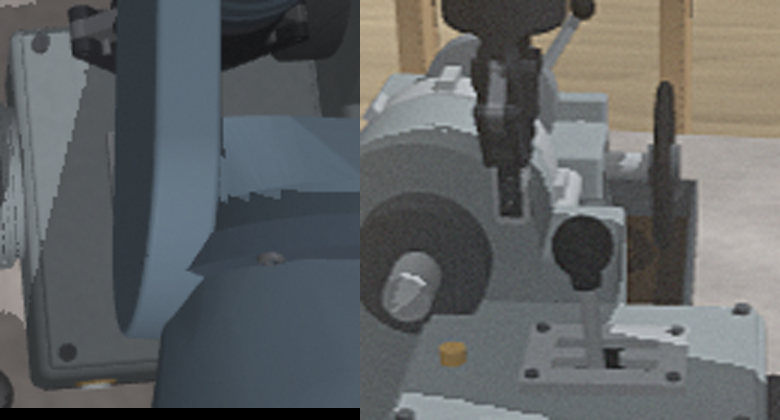

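```bash
python3 -c "
from h import *
p=get_obs()['eef_pos']
for d in (19,10,0,-10): print(d,proj('side',p-[0,0,d/1000]))
print(proj('side',np.array([.5775,.0875,.2431])))"
```

```text
19 [251.10961531 177.83423453]
10 [250.91964269 173.53210322]
0 [250.70675245 168.71097808]
-10 [250.49193238 163.8461499 ]
[274.11979965 171.54719077]
```

```bash
python3 -c "
from h import *
i=cv2.imread('pics/c2.png')[110:310,430:650]; i=np.clip(i.astype(float)*2.2,0,255).astype('uint8')
cv2.imwrite('pics/c3.png',cv2.resize(i,None,fx=2.5,fy=2.5,interpolation=2))"
```

```text
(no output)
```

View pics/c3.png

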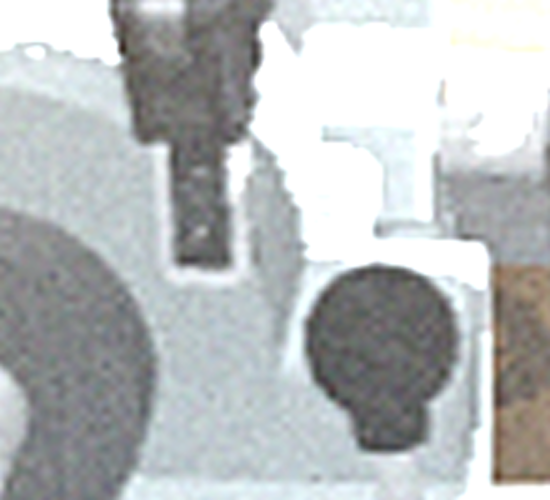

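```bash
python3 -c "
from h import *
st(); s=camera('side'); st()
i=np.clip(s[100:200,200:330].astype(float)*1.5,0,255).astype('uint8')
cv2.imwrite('pics/c4.png',cv2.cvtColor(cv2.resize(i,None,fx=5,fy=5,interpolation=0),4))"
```

```text
t 2.8 TCP mach mm [ 55.8  26.5 245.9] toolx yaw 0.0797 z [ 0.003 -0.    -1.   ] F [ 1.26  0.05 -0.36] op -0.0009177736743059105
t 2.85 TCP mach mm [ 55.8  26.6 245.9] toolx yaw 0.0798 z [ 0.003 -0.    -1.   ] F [-0.17  0.21  0.16] op -0.0029699241140506514
```

View pics/c4.png

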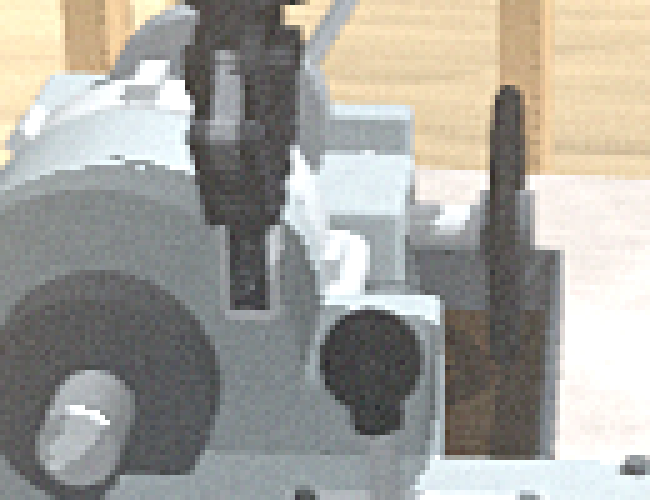

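```bash
python3 -c "
from h import *
p=get_obs()['eef_pos']; print(p)
for d in (0,30,54,80,100,130): print(d,proj('top',p+[0,0,d/1000]),proj('side',p+[0,0,d/1000]))
for c in ('top','side'):
  k=get_calibration(c); print(c,-k['R'].T@k['t'])
t=camera('top')
cv2.imwrite('pics/c5.png',cv2.cvtColor(cv2.resize(np.clip(t[60:240,320:500].astype(float)*1.8,0,255).astype('uint8'),None,fx=3,fy=3,interpolation=0),4))"
```

```text
[0.62310371 0.08666685 0.24588104]
0 [395.04230426 154.62086745] [250.71715042 168.73697119]
30 [398.56987616 147.79463454] [250.0669046  154.00859069]
54 [401.62539204 141.88188104] [249.53371626 141.93161852]
80 [405.19960413 134.96539431] [248.94257574 128.54200177]
100 [408.15743824 129.24166561] [248.47796792 118.0184112 ]
130 [412.97881991 119.91177094] [247.76435329 101.85469684]
top [0.40088089 0.20061676 0.92413183]
side [0.40200622 1.08249612 0.6626595 ]
```

View pics/c5.png

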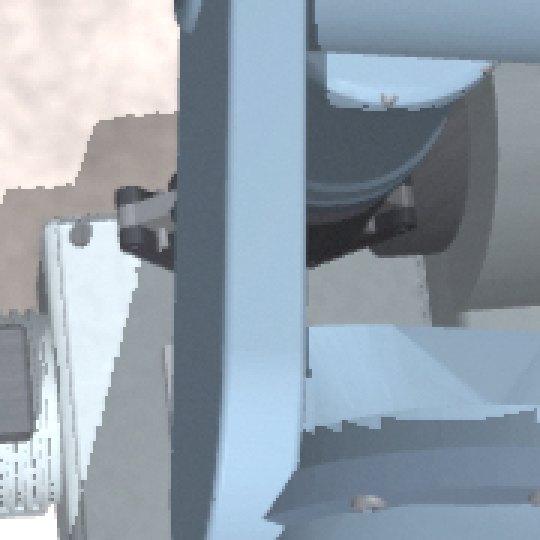

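```bash
python3 -c "
from h import *
s=camera('side').astype(int); a=cv2.imread('pics/side0.png')[:,:,::-1].astype(int)
d=abs(s-a).sum(2)[154:186,238:266]
for r,row in zip(range(154,186),d): print(r,' '.join('%3d'%v for v in row))"
```

```text
154  58  41  66  43  69  54  29  19 179 158 165 157 175 199 267 240 150 122  22  22   5  11   4   8  21  76 167  66
155  69  50  49  63  55  48  17  36 158 182 164 158 159 159 226 228 159 127  24   7   3   7   8  30  15  86 144  86
156  53  46  52  61  49  43  34  28 153 165 162 164 157 157 195 168 158  91  31  30   6   7   5  12  16  73 145 100
157  60  42  57  51  51  50  27  40 157 166 182 125  96 179 190 147 122 155 144  39  18   7   5   9  12  67 159 137
158  61  64  64  69  41  59  30  44 159 175 168 149 179 176 185 136  44 115 208 172   3  21   2   7  19  85 162 154
159  59  64  60  66  86  73  20  20 121 174 186 183 178 197 195 120  30  83 204 149  20  25   5  16  29  19  67 145
160  41  49  58  57  58  60  40  25 135 190 174 180 193 203 178 143  17  13 184 161  31  13   9  30   3  33 117 189
161  47  46  52  66  48  51  27  16 157 225 202 199 216 223 247 151  19   7  74 190 150  12   1   3  16  12   5   7
162  90  55  60  60  55  73  38  18   3  17   6  24  12  10  10  16   7  19  55 159 140  30  11   8   3   5  10  19
163 106  83  54  68  45  82  52  35  13   6   6  20   7 
[... 1911 characters left out ...]
  13
180  47  30  32  58  91  69 107 115  85  92 126 107 112  89  90  89  87 104  88  92 116 117  64  20  11   4   5   1
181  21  39  32  57  84  56  86  98  86 124 102  62  52  49  80  90  85  82  97 101 125 112  74   1   5   7  23   5
182  33  43  43  60  65  77  80  87  67  91  71  61  66  65  67  75  78  58 102  97 113  64   9  15   3   2  13   8
183  38  36  38  36  69 120 131  94  58  62  64  92  71  49  97 112 150 126 108  80  62  41  12   4   7  19   6   9
184  71  48  44  37  88 114  88  55  54  70  59  54  74  62  67 115 135 107  69  73  29   5   9  15  15  13   5   5
185  47  49  28  54  89  71  62  62  69  72  52  55  64  65  91 113  91  87  55  66  67  42  14   8   7   9   6   6
```

The views used so far disagree. The side picture puts the pad's lower edge at row 164, about z 0.256, while the stated geometry gives 0.227. Going 25 mm lower is clear of everything under either reading, so I'll lower and check again.

{"api": "apply_moves", "payload": {"moves": [[[0,-0.3,1,0,0,0,0],[0,-0.3,2,0,0,0,0],[0,-0.3,2.5,0,0,0,0],[0,-0.3,2.5,0,0,0,0],[0,-0.3,2.5,0,0,0,0]]]}}

```text
time_s: 3.45
eef_pos: [0.6218, 0.0898, 0.2185]
eef_rot: [-0.0, 0.999, 0.04, -0.0]
wrist_force: [0.9, -0.4, 0.4]
opening: -0.0
```

```bash
python3 -c "
from h import *
s=camera('side'); st()
i=np.clip(s[100:240,200:330].astype(float)*1.5,0,255).astype('uint8')
cv2.imwrite('pics/c6.png',cv2.cvtColor(cv2.resize(i,None,fx=4,fy=4,interpolation=0),4))
p=get_obs()['eef_pos']
for d in (19,0,-10): print(d,proj('side',p-[0,0,d/1000]))"
```

```text
t 3.5 TCP mach mm [ 55.   29.8 218.9] toolx yaw 0.0798 z [ 0. -0. -1.] F [-0.27  0.31  0.76] op 0.002264750071523175
19 [251.91645299 191.21439962]
0 [251.52425986 182.2912338 ]
-10 [251.31515508 177.53368842]
```

View pics/c6.png

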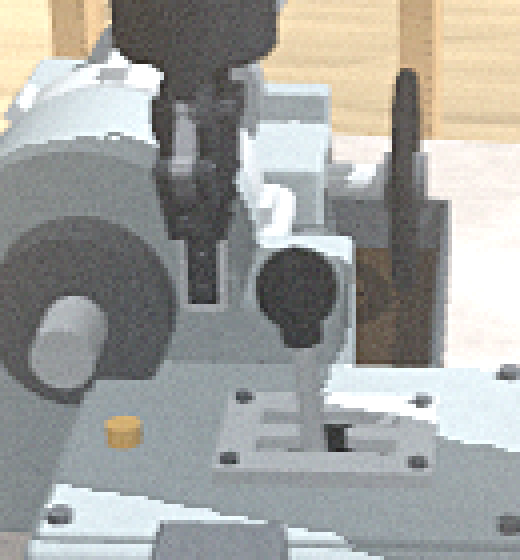

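The tip is at row 177.5, which is 10 mm above the TCP in the pictures, the same as before. That puts the tip at z about 0.229 against the knob's equator at 0.243, good overlap. The knob is centred at about (274,172) and untouched. Now I push gently towards the robot.

{"api": "apply_moves", "payload": {"moves": [[[-0.5,0,0,0,0,0,0],[-1,0,0,0,0,0,0],[-1.2,0,0,0,0,0,0],[-1.4,0,0,0,0,0,0],[-1.6,0,0,0,0,0,0],[-1.8,0,0,0,0,0,0],[-1.8,0,0,0,0,0,0]]]}}

```text
time_s: 4.2
eef_pos: [0.6047, 0.0884, 0.2197]
eef_rot: [-0.0, 0.999, 0.04, 0.001]
wrist_force: [4.4, 1.2, 2.7]
opening: -0.005
```

```bash
cat >> h.py <<'E'
def kn(y):  # knob machine x from side view knob circle, lane y (mm) known; template = dark disc by matched sum
    s=camera("side"); st(); m=(s.max(2)<62).astype(np.float32)
    k=np.full((31,31),-1,np.float32); cv2.circle(k,(15,15),13,0,-1); cv2.circle(k,(15,15),10,1,-1); k[20:,:]=np.where(k[20:,:]<0,0,k[20:,:])
    r=cv2.filter2D(m,-1,k)[150:205,230:300]; r=cv2.GaussianBlur(r,(3,3),0); _,v,_,p=cv2.minMaxLoc(r); px=(p[0]+230,p[1]+150)
    o,d=ray("side",px); c,sn=np.cos(TH),np.sin(TH); n=np.array([-sn,c,0]); P=o+d*((y/1000-n[:2]@(o[:2]-C))/(n@d)); print("px",px,v,"knob mach",mach(P).round(1)); return s
def save(s,fn): cv2.imwrite(fn,cv2.cvtColor(cv2.resize(np.clip(s[100:240,200:330].astype(float)*1.5,0,255).astype('uint8'),None,fx=4,fy=4,interpolation=0),4))
E
python3 -c "
from h import *
save(kn(31),'pics/d1.png')
import bench"
```

```text
t 4.25 TCP mach mm [ 37.6  29.8 219.7] toolx yaw 0.0798 z [ 0.002  0.    -1.   ] F [4.06 1.26 2.97] op 0.0017271130322999836
px (275, 173) 226.0625 knob mach [  8.8  31.  240.1]
```

Contact force is about 4 N. I'll push on to neutral.

{"api": "apply_moves", "payload": {"moves": [[[-0.2,0,0,0,0,0,0],[-0.4,0,0,0,0,0,0],[-0.6,0,0,0,0,0,0],[-0.7,0,0,0,0,0,0],[-0.7,0,0,0,0,0,0],[-0.7,0,0,0,0,0,0]]]}}

```text
time_s: 4.85
eef_pos: [0.5968, 0.0878, 0.2188]
eef_rot: [-0.0, 0.999, 0.04, -0.0]
wrist_force: [4.0, 0.8, 2.8]
opening: -0.0
```

```bash
python3 -c "
from h import *
save(kn(31),'pics/d2.png')"
```

```text
t 4.9 TCP mach mm [ 29.7  29.8 218.8] toolx yaw 0.0798 z [-0.  0. -1.] F [4.47 0.62 2.97] op 0.003969084948287074
px (282, 172) 244.1875 knob mach [ -4.7  31.  242.5]
```

View pics/d2.png

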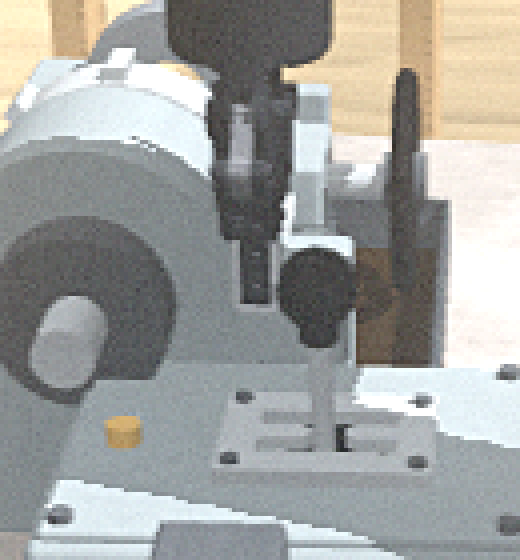

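The knob is at column about 279.1, so machine x is about 0. The TCP gives −1 mm, and the lever's slant also fits upright. That is neutral. Now I go around to the motor side.

{"api": "apply_moves", "payload": {"moves": [[[1,0,0,0,0,0,0],[2,0,0,0,0,0,0],[2,-2.5,0,0,0,0,0],[2,-5,0,0,0,0,0],[0.5,-5,0,0,0,0,0],[-1.5,-5,0,0,0,0,0],[-3,-5,0,0,0,0,0],[-3,-5,0,0,0,0,0]]]}}

```text
time_s: 5.7
eef_pos: [0.5616, 0.1354, 0.218]
eef_rot: [0.0, 0.999, 0.04, -0.002]
wrist_force: [0.5, 0.1, -0.4]
opening: -0.003
```

```bash
python3 -c "
from h import *
st()"
```

```text
t 5.7 TCP mach mm [ -1.6  80.1 218. ] toolx yaw 0.0803 z [-0.003 -0.    -1.   ] F [ 0.54  0.09 -0.36] op -0.0026286916303999474
```

{"api": "apply_moves", "payload": {"moves": [[[0.1,0.8,0,0,0,0,0],[0.1,1.2,0,0,0,0,0],[0.1,1.5,0,0,0,0,0],[0.1,1.8,0,0,0,0,0],[0.1,2.1,0,0,0,0,0],[0.1,2.4,0,0,0,0,0],[0.1,2.7,0,0,0,0,0],[0.1,2.7,0,0,0,0,0]]]}}

```text
time_s: 6.5
eef_pos: [0.5663, 0.108, 0.219]
eef_rot: [0.0, 0.999, 0.04, 0.0]
wrist_force: [-0.2, 2.8, 2.5]
opening: -0.003
```

```bash
python3 -c "
from h import *
save(kn(15),'pics/d3.png')"
```

```text
t 6.55 TCP mach mm [  0.9  52.6 218.9] toolx yaw 0.0796 z [ 0. -0. -1.] F [0.65 3.04 3.07] op 0.0010309656927693
px (278, 160) 200.8125 knob mach [  3.9  15.  260.6]
```

View pics/d3.png

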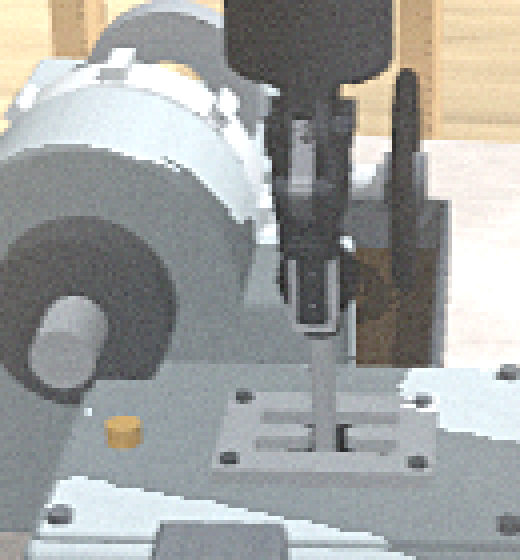

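The finger pad covers the knob with 3 N of contact and the lever is starting to move across. I'll continue, watching the force.

{"api": "apply_moves", "payload": {"moves": [[[0,0.3,0,0,0,0,0],[0,0.6,0,0,0,0,0],[0,0.9,0,0,0,0,0],[0,1.1,0,0,0,0,0],[0,1.3,0,0,0,0,0],[0,1.5,0,0,0,0,0]]]}}

```text
time_s: 7.15
eef_pos: [0.5674, 0.0932, 0.2188]
eef_rot: [-0.0, 0.999, 0.04, -0.0]
wrist_force: [-0.4, 2.4, 3.0]
opening: 0.003
```

{"api": "apply_moves", "payload": {"moves": [[[0,0.3,0,0,0,0,0],[0,0.6,0,0,0,0,0],[0,0.9,0,0,0,0,0],[0,1.1,0,0,0,0,0],[0,1.3,0,0,0,0,0],[0,1.5,0,0,0,0,0]]]}}

```text
time_s: 7.75
eef_pos: [0.5686, 0.0783, 0.2188]
eef_rot: [0.0, 0.999, 0.04, -0.0]
wrist_force: [-0.1, 2.9, 2.4]
opening: 0.003
```

{"api": "apply_moves", "payload": {"moves": [[[0,0.3,0,0,0,0,0],[0,0.6,0,0,0,0,0],[0,0.9,0,0,0,0,0],[0,1.1,0,0,0,0,0],[0,1.2,0,0,0,0,0]]]}}

```text
time_s: 8.25
eef_pos: [0.5696, 0.0662, 0.2188]
eef_rot: [0.0, 0.999, 0.04, -0.0]
wrist_force: [0.3, 2.1, 1.7]
opening: 0.003
```

```bash
python3 -c "
from h import *
st()"
```

```text
t 8.25 TCP mach mm [  0.8  10.5 218.8] toolx yaw 0.0795 z [-0. -0. -1.] F [0.28 2.14 1.65] op 0.0032683164535792083
```

{"api": "apply_moves", "payload": {"moves": [[[0,0.2,0,0,0,0,0],[0,0.4,0,0,0,0,0],[0,0.6,0,0,0,0,0],[0,0.7,0,0,0,0,0]]]}}

```text
time_s: 8.65
eef_pos: [0.5701, 0.0594, 0.2187]
eef_rot: [0.0, 0.999, 0.04, -0.0]
wrist_force: [0.3, 1.7, 1.3]
opening: 0.002
```

{"api": "apply_moves", "payload": {"moves": [[[0,0.1,0,0,0,0,0],[0,0.2,0,0,0,0,0],[0,0.3,0,0,0,0,0]]]}}

```text
time_s: 8.95
eef_pos: [0.5702, 0.0566, 0.2186]
eef_rot: [-0.0, 0.999, 0.04, -0.0]
wrist_force: [0.2, 2.5, -0.1]
opening: -0.0
```

{"api": "apply_moves", "payload": {"moves": [[[0,0.1,0,0,0,0,0],[0,0.2,0,0,0,0,0],[0,0.3,0,0,0,0,0]]]}}

```text
time_s: 9.25
eef_pos: [0.5704, 0.0536, 0.2185]
eef_rot: [-0.0, 0.999, 0.04, -0.0]
wrist_force: [-0.1, 2.5, -1.1]
opening: -0.0
```

```bash
python3 -c "
from h import *
save(kn(-30),'pics/d4.png')"
```

```text
t 9.3 TCP mach mm [  0.7  -2.3 218.6] toolx yaw 0.0797 z [-0.001  0.    -1.   ] F [ 0.18  1.29 -0.67] op -0.005529118096005064
px (280, 150) 185.125 knob mach [  3.5 -30.  264.2]
```

View pics/d4.png

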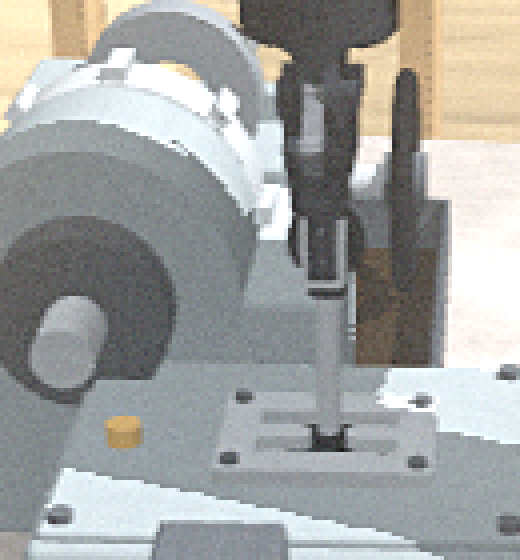

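The shaft now stands at the far side of the cross channel (crop column 328), but the force shows no wall yet. I'll continue to the lane wall.

{"api": "apply_moves", "payload": {"moves": [[[0,0.1,0,0,0,0,0],[0,0.2,0,0,0,0,0],[0,0.3,0,0,0,0,0],[0,0.3,0,0,0,0,0]]]}}

```text
time_s: 9.7
eef_pos: [0.5706, 0.051, 0.2186]
eef_rot: [-0.0, 0.999, 0.04, -0.0]
wrist_force: [0.2, 4.0, -3.2]
opening: -0.001
```

{"api": "apply_moves", "payload": {"moves": [[[0,0.1,0,0,0,0,0],[0,0.2,0,0,0,0,0],[0,0.2,0,0,0,0,0]]]}}

```text
time_s: 10.0
eef_pos: [0.5706, 0.0496, 0.2184]
eef_rot: [-0.001, 0.999, 0.04, -0.0]
wrist_force: [-0.6, 6.7, -4.1]
opening: -0.003
```

The force rose to 6.7 N, so the lever is against the lane wall. I back off, go around to the near side of the knob, and go slightly lower.

{"api": "apply_moves", "payload": {"moves": [[[0,-1,0,0,0,0,0],[0,-2.5,0,0,0,0,0],[-2,-2.5,0,0,0,0,0],[-4.6,-2.5,0,0,0,0,0],[-4.6,-2,0.5,0,0,0,0],[-4.6,0.5,0.5,0,0,0,0],[-4.6,2.7,0.5,0,0,0,0],[-4.6,2.7,0.5,0,0,0,0]]]}}

```text
time_s: 10.8
eef_pos: [0.5283, 0.0159, 0.2144]
eef_rot: [0.001, 0.999, 0.039, 0.001]
wrist_force: [-0.2, -1.4, -0.0]
opening: 0.001
```

```bash
python3 -c "
from h import *
save(kn(-33),'pics/d5.png')"
```

```text
t 10.85 TCP mach mm [-44.5 -35.1 214.3] toolx yaw 0.0778 z [ 0.001 -0.001 -1.   ] F [-0.23  0.09 -0.36] op -0.0010605875142762396
px (281, 160) 288.1875 knob mach [  2.1 -33.  241.8]
```

The knob is at (281,160), which gives z 241.8 mm for y −33, so it is in the chuck-side lane. I push along the lane.

{"api": "apply_moves", "payload": {"moves": [[[0.6,0,0,0,0,0,0],[1,0,0,0,0,0,0],[1.3,0,0,0,0,0,0],[1.6,0,0,0,0,0,0],[1.9,0,0,0,0,0,0],[2.2,0,0,0,0,0,0],[2.5,0,0,0,0,0,0],[2.8,0,0,0,0,0,0]]]}}

```text
time_s: 11.65
eef_pos: [0.5553, 0.0203, 0.214]
eef_rot: [-0.0, 0.999, 0.04, -0.0]
wrist_force: [-3.3, -0.5, 3.0]
opening: 0.001
```

{"api": "apply_moves", "payload": {"moves": [[[0.3,0,0,0,0,0,0],[0.6,0,0,0,0,0,0],[0.9,0,0,0,0,0,0],[1.2,0,0,0,0,0,0],[1.5,0,0,0,0,0,0]]]}}

```text
time_s: 12.15
eef_pos: [0.5704, 0.0215, 0.2138]
eef_rot: [-0.0, 0.999, 0.04, -0.0]
wrist_force: [-4.0, -0.2, 1.9]
opening: -0.002
```

{"api": "apply_moves", "payload": {"moves": [[[0.3,0,0,0,0,0,0],[0.6,0,0,0,0,0,0],[0.9,0,0,0,0,0,0],[1.2,0,0,0,0,0,0],[1.4,0,0,0,0,0,0]]]}}

```text
time_s: 12.65
eef_pos: [0.5838, 0.0228, 0.2131]
eef_rot: [-0.0, 0.999, 0.04, -0.001]
wrist_force: [-3.0, 0.6, -3.0]
opening: -0.001
```

```bash
python3 -c "
from h import *
save(kn(-33),'pics/d6.png')"
```

```text
t 12.7 TCP mach mm [ 11.8 -34.  213.1] toolx yaw 0.0798 z [-0.001  0.    -1.   ] F [-3.32  1.02 -1.98] op 0.001836326941996961
px (261, 163) 199.0625 knob mach [ 42.7 -33.  234.3]
```

{"api": "apply_moves", "payload": {"moves": [[[0.2,0,0,0,0,0,0],[0.4,0,0,0,0,0,0],[0.6,0,0,0,0,0,0],[0.8,0,0,0,0,0,0],[1,0,0,0,0,0,0]]]}}

```text
time_s: 13.2
eef_pos: [0.5942, 0.0232, 0.2139]
eef_rot: [0.0, 0.999, 0.04, -0.0]
wrist_force: [-3.5, -0.3, -3.5]
opening: -0.001
```

{"api": "apply_moves", "payload": {"moves": [[[0.1,0,0,0,0,0,0],[0.2,0,0,0,0,0,0],[0.3,0,0,0,0,0,0],[0.3,0,0,0,0,0,0]]]}}

```text
time_s: 13.6
eef_pos: [0.5972, 0.0235, 0.2139]
eef_rot: [0.0, 0.999, 0.04, 0.0]
wrist_force: [-3.1, 0.1, -2.6]
opening: 0.003
```

Not at the stop yet. Small steps now.

{"api": "apply_moves", "payload": {"moves": [[[0.1,0,0,0,0,0,0],[0.2,0,0,0,0,0,0],[0.3,0,0,0,0,0,0],[0.3,0,0,0,0,0,0]]]}}

```text
time_s: 14.0
eef_pos: [0.6002, 0.0238, 0.2139]
eef_rot: [0.0, 0.999, 0.04, -0.0]
wrist_force: [-4.0, -0.5, -3.1]
opening: 0.004
```

```bash
python3 -c "
from h import *
save(kn(-33),'pics/d7.png')"
```

```text
t 14.05 TCP mach mm [ 27.9 -34.2 213.9] toolx yaw 0.0799 z [-0. -0. -1.] F [-4.48 -0.49 -3.62] op -0.00037606587386569077
px (254, 164) 211.125 knob mach [ 57.  -33.  231.8]
```

{"api": "apply_moves", "payload": {"moves": [[[0.1,0,0,0,0,0,0],[0.2,0,0,0,0,0,0],[0.2,0,0,0,0,0,0]]]}}

```text
time_s: 14.35
eef_pos: [0.6017, 0.024, 0.2135]
eef_rot: [-0.0, 0.999, 0.04, -0.001]
wrist_force: [-5.5, -0.5, -2.5]
opening: 0.0
```

{"api": "apply_moves", "payload": {"moves": [[[0.1,0,0,0,0,0,0],[0.2,0,0,0,0,0,0],[0.2,0,0,0,0,0,0]]]}}

```text
time_s: 14.65
eef_pos: [0.6032, 0.0242, 0.2132]
eef_rot: [-0.0, 0.999, 0.04, -0.001]
wrist_force: [-7.0, -0.9, -2.9]
opening: 0.004
```

{"api": "apply_moves", "payload": {"moves": [[[0.1,0,0,0,0,0,0],[0.2,0,0,0,0,0,0],[0.2,0,0,0,0,0,0],[0.2,0,0,0,0,0,0]]]}}

```text
time_s: 15.05
eef_pos: [0.6047, 0.0244, 0.2129]
eef_rot: [-0.0, 0.999, 0.04, -0.002]
wrist_force: [-7.0, -0.5, -4.2]
opening: 0.001
```

```bash
python3 -c "
from h import *
save(kn(-33),'pics/d8.png')"
```

```text
t 15.1 TCP mach mm [ 32.5 -34.  213. ] toolx yaw 0.0799 z [-0.004  0.    -1.   ] F [-7.74 -1.08 -4.33] op 0.0005364253705927018
px (256, 165) 223.0625 knob mach [ 53.  -33.  229.7]
```

The force is about 8 N, above the sliding force, and the knob no longer advances: it is at the stop. I release, back away and look.

{"api": "apply_moves", "payload": {"moves": [[[-0.5,0,0,0,0,0,0],[-2,0,0,0,0,0,0],[-5,0,0,0,0,0,0],[-8,0,0,0,0,0,0],[-12,0,-1,0,0,0,0],[-16,0,-4,0,0,0,0],[-20,0,-6,0,0,0,0],[-20,0,-6,0,0,0,0]]]}}

```text
time_s: 15.9
eef_pos: [0.4071, 0.0079, 0.2792]
eef_rot: [0.002, 0.999, 0.04, 0.006]
wrist_force: [0.3, 0.3, -0.7]
opening: -0.004
```

```bash
python3 -c "
from h import *
s=kn(-33); t=camera('top')
b=cv2.resize(s[130:270,200:330],None,fx=3,fy=3,interpolation=2); a=cv2.resize(t[120:290,330:480],None,fx=2.47,fy=2.47,interpolation=2)[:420]
cv2.imwrite('pics/d9.png',cv2.cvtColor(np.hstack([a,b]),4))
a=cv2.imread('pics/side0.png')[:,:,::-1]
d=abs(s.astype(int)-a).sum(2); print('bystander diff',(d[285:420,205:355]>60).sum())
a=cv2.imread('pics/top0.png')[:,:,::-1]
d=abs(t.astype(int)-a).sum(2); print('bystander diff top',(d[175:305,165:335]>60).sum())"
```

```text
t 15.95 TCP mach mm [-164.7  -34.8  277.7] toolx yaw 0.0792 z [ 0.011 -0.002 -1.   ] F [-0.29  0.66 -0.2 ] op 0.002819686502498437
px (253, 164) 270.125 knob mach [ 59.  -33.  231.7]
bystander diff 200
bystander diff top 704
```

View pics/d9.png

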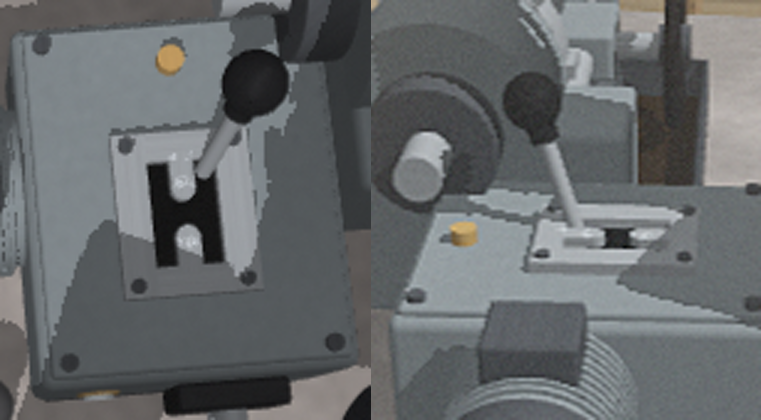

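The lever stands in the right-hand (chuck-side) lane at its far end. The knob is at top (433,154) and side (253.5,163.6). Last check: triangulate the knob and confirm the bystanders haven't moved.

```bash
python3 -c "
from h import *
K,e=tri((253.4,163.5),(433,153.8)); k=mach(K); print(k,e,'eng',np.arcsin(k[0]/190),'sel',np.arcsin(-k[1]/190/np.cos(np.arcsin(k[0]/190))))
t=cv2.cvtColor(camera('top'),6); a=cv2.cvtColor(cv2.cvtColor(cv2.imread('pics/top0.png'),4),6)
for n,(x,y,w,h) in dict(tile=(172,178,92,68),coupling=(218,272,34,30),nipple=(261,274,26,26),elbow=(296,262,44,38)).items():
    r=cv2.matchTemplate(t[y-15:y+h+15,x-15:x+w+15],a[y:y+h,x:x+w],5); _,v,_,p=cv2.minMaxLoc(r); print(n,'shift px',p[0]-15,p[1]-15,round(v,3))
st()"
```

```text
[ 57.5778437  -32.10748904 233.05554192] 0.0010370451183721902 eng 0.3078823897481311 sel 0.17826777274127611
tile shift px 0 0 1.0
coupling shift px 0 0 1.0
nipple shift px 0 0 1.0
elbow shift px 0 0 0.953
t 16.05 TCP mach mm [-164.7  -34.6  275. ] toolx yaw 0.0795 z [ 0.005 -0.001 -1.   ] F [1.07 0.57 0.23] op 0.0021706977252910846
```

```bash
python3 -c "
from bench import *
print(hand_in())"
```

```text
the job is handed in; nothing more can be done
None
```

The pipe threader is in low gear, and the job is handed in at about 16 s of the 58 s allowed. With shut fingertips I pushed the lever back to neutral, across into the chuck-side lane until it met the lane wall, then away from the robot to its stop. I then let go and backed off.

**Forces:** readings at the end of each move stayed at or below about 9 N at the wrist, against the 35 N limit. Peaks within a move are not reported.

**Last checks:**
- **Lever:** triangulating the knob from both cameras put it at machine x 57.6, y −32.1 mm. That is engage about 0.31 rad (needs over 0.27) and select about 0.18 rad (needs over 0.13). The last picture shows it at the far end of the chuck-side lane.
- **Bystanders:** all four showed zero pixel shift in the top view. The elbow's match was weaker (0.953), which I put down to a shadow.
- **Robot:** it stood clear, with wrist force near zero.

**Disagreements:**
- **Fingertip height:** the pictures put the fingertips about 29 mm higher along the tool than the stated geometry. I lowered the hand so the knob was reached under either reading.
- **Knob reading:** my single-view knob estimate scattered by several mm, so for the final position I relied on the two-view result. At 57.6 mm it is about 1.5 mm past the nominal stop, within measuring error.

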